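Lock the adjuster stud of a valve body

TASK

Pull the black plastic thread cap off the leaning stud of the valve body and leave it lying or standing in the steel parts tray. Then run the yellow lock nut clockwise down the stud onto the first nut and tighten it hard home, until it will turn no further; only after that throw the clamp lever with the red ball fully over, away from the robot, to release the fixture. Do not knock over or push aside the spray can, the grease jar or the solenoids, and let go of everything at the end.

Things in the scene. Friction and masses are not known exactly. Their poses are not given: they have to be found in the camera images.
- fixture: Dark steel bench plate with a grey aluminium valve body bolted on it; fixed. Origin: on the bench, below the foot of the leaning stud; z up, x away from the robot (yaw at most 0.3 rad). Plate 190 x 250 x 12 mm, x from -60 to 130 mm, y from -160 to 90 mm. Valve body x from -25 to 105 mm, y from -55 to 55 mm, top 60 mm above the bench, and a cover on it 10 mm higher from x = 5 mm.
- stud_tip (a point): Centre of the top end of the fixed steel stud, 16 mm in diameter, leaning 30 degrees from vertical towards the fixture's -x (the robot). z points out along the stud, y is the fixture's y. Back along the stud from here: centre of the lock nut 46 mm when down, up to 8 mm less when up; top of the first nut 54 mm; boss (36 mm in diameter) from 64 mm. At the start it is inside the cap.
- first_nut_top (a point): Centre of the top face of the first nut, on the stud's axis (same axes as stud_tip). The first nut is steel, hexagonal, 24 mm across flats, 10 mm thick, and does not turn.
- lock_nut (a point): Centre of the yellow hexagonal lock nut: 32 mm across flats, 37 mm across corners, 16 mm thick, on the stud. z out along the stud; its x axis is normal to a pair of flats (flats every 60 degrees). It turns with the nut. Multi-start quick thread: clockwise, seen from the stud's end, moves it 2.5 mm a radian down to the first nut. It stays where it is left.
- nut_turn (a joint): Running angle of the lock nut in rad, growing clockwise seen from the stud's end (downwards); 0 at the top, 3.2 when it touches the first nut; starts between 0.2 and 1.2. Turns easily (0.02 N m).
- nut_tight (a joint): Tightening angle of the lock nut in rad after it has touched the first nut: 0 not tightened, 0.45 as tight as it goes (stop). Same sense; takes about 0.13 N m. The whole turn of the nut is nut_turn + nut_tight.
- cap: Black round plastic thread cap, 30 mm in diameter, 30 mm long, 30 g, open below, loosely over the end of the stud (it covers the last 26 mm; 3 mm play all round). Origin: centre of its closed top; z out through the top, along the stud while it is on it.
- tray: Open steel parts tray, 220 (its x) x 160 (its y) x 28 mm high, wall and floor 4 mm; fixed on the bench, left or right of the fixture. Origin: centre of its underside. A socket stands in it near x = 65, y = 30 mm.
- socket: Steel socket, 28 mm in diameter, 36 mm high, standing in the tray. Origin: centre of its underside.
- clamp_lever_tip (a point): Centre of the red ball (26 mm in diameter) of the clamp lever, on a steel rod 10 mm in diameter. The lever swings about an axis along the fixture's y, 70 mm from this point, at fixture x = 0, y = -120, z = 34 mm; it leans 0.5 rad towards the robot at the start.
- clamp_lever (a joint): Lever angle: 0 leaning to the robot (clamped), 1.0 fully over, away from the robot (released). Stays where it is left; about 1 N at the ball.
- board: White board, 220 x 160 x 10 mm, fixed, on the other side of the fixture, carrying the three solenoids. Origin: centre of its underside.
- solenoid0: Loose solenoid valve, upright on the board: flange 50 x 30 mm, body 32 mm in diameter, 58 mm high, 160 g. Origin: centre of its underside. Bystander.
- solenoid1: Like solenoid0. Bystander.
- solenoid2: Like solenoid0, darker. Bystander.
- spray_can: Blue spray can, 64 mm in diameter, 200 mm high, loose, upright. Origin: centre of its underside. Bystander.
- grease_jar: White jar with red lid, 68 mm in diameter, 70 mm high, loose, upright. Origin: centre of its underside. Bystander.
There are look-alikes about, which are no part of the job. Leave any green or pink look-alike of the cap alone.

How it is judged:
On the way, in this order (a step that is already met when the one before it is completed fails the run):
1. the cap is off the stud and released in the tray (x of cap in the frame of tray between -0.11 and 0.11 m and y of cap in the frame of tray between -0.08 and 0.08 m and z of cap in the frame of tray below 0.055 m and contact force between cap and the fingers below 0.1 N), for 0.2 s.
2. the lock nut is run down close to the first nut (value of joint nut_turn above 2.9 rad).
3. the lock nut is down on the first nut and tightened against it (value of joint nut_turn above 3.1 rad and value of joint nut_tight above 0.33 rad), for 0.2 s.
4. the clamp lever is thrown over (value of joint clamp_lever above 0.85 rad), for 0.2 s.
At the end, for the whole second after the job is handed in: The cap lies or stands at rest within the tray's walls (top below 55 mm over the bench); the lock nut is down on the first nut (nut_turn above 3.1 of 3.2 rad) and tight (nut_tight above 0.33 of 0.45 rad); the clamp lever is over (above 0.85 of 1.0 rad) (all of step 3 and x of cap in the frame of tray between -0.11 and 0.11 m and y of cap in the frame of tray between -0.08 and 0.08 m and z of cap in the frame of tray below 0.055 m and linear speed of cap below 0.03 m/s and value of joint clamp_lever above 0.85 rad); the robot touches nothing.
It fails at once if the spray can is pushed aside by over 30 mm or tipped (distance of spray_can from where it was at the start of the episode above 0.03 m or angle between spray_can's own z axis and vertical above 0.5 rad).
It fails at once if the grease jar is pushed aside by over 30 mm or tipped (distance of grease_jar from where it was at the start of the episode above 0.03 m or angle between grease_jar's own z axis and vertical above 0.5 rad).
It fails at once if a solenoid is pushed aside by over 30 mm or tipped (distance of any of solenoid0, solenoid1, solenoid2 from where it was at the start of the episode above 0.03 m or angle between any of solenoid0, solenoid1, solenoid2's own z axis and vertical above 0.5 rad).
It also fails if it takes over 72 s, if anything falls off the work surface, if the arm or the gripper's body presses on something with over 40 N, if the wrist force passes 120 N, or if a joint passes its speed limit or range.

ROBOT

A 7-joint arm with a two-finger parallel gripper is mounted at the origin on the work surface. World frame = base frame: x ahead of the robot, y to its left, z up, the work surface at z = 0. Lengths are in m, angles in rad, forces in N, time in s.
With the tool pointing down it reaches from about 0.425 to 0.925 m from the base axis. Payload 6.8 kg.
Tool frame: the origin (TCP) lies on the centre line of the jaws, within the pads' length; the fingertips stand tip_reach ahead of it and the grasp point (between the pads) lies 3 mm ahead of it (tip_reach is the distance from the TCP to the fingertips, in m); x points along the fingers, z is the direction in which the jaws open and shut, and the axes are right-handed (so a half turn about x gives the same grasp; the last joint's range is limited). The gripper opens to 88 mm and grips with 3 to 60 N. Pads are 20 mm wide; open, the fingers measure 115 mm over their backs; the gripper's body (75 mm by 178 mm) begins 61 mm behind the grasp point.
Start: joints at [1.063, 0.477, 0.022, 1.555, -0.011, 1.109, -0.083], TCP at [0.263, -0.622, 0.245] pointing down, gripper open.
Joint ranges: [-2.96, 2.96], [-0.34, 2.1], [-1.41, 1.46], [0.24, 2.44], [-1.37, 4.51], [0.17, 1.92], [-2.96, 2.96]. Speed limits (rad/s): [2.39, 2.39, 3.14, 3.14, 3.14, 3.14, 3.14].

INTERFACE

Orientations are given as a unit quaternion [w, x, y, z].
In Python, from cell import get_obs, capture, sign_off, search_frame, cut_out, place_of, tip_reach gives the robot as it stands.
- The arm moves only by the tool arm_command, never from a script. Its argument "increments" is a list of rows, each a list of 7 numbers: the finger opening in cm, from 0 to 8.78, then the shift along the tool's x, y, z in cm, then the turn, a rotation vector about the tool's x, y, z in rad. In form: [[claw, tx, ty, tz, rx, ry, rz], ...]. A call has 1 to 8 rows; each row is the pose to reach, as a shift and turn from the pose measured when the call began, along the tool's axes at that moment; what a row does not reach only later rows make up. A row lasts 1/10 s, in which the tool goes at most 50 mm and 8.59 degrees, less where a joint would pass 70% of its speed; a pose out of reach is approached as far as the arm can. A call with a gripper value outside its range is refused whole. The fingers move at their own pace and stop on an object; "newtons" is the grip in N (left out, the last holds). Time passes only in rows, so rows that repeat a pose let the fingers close. It gives the time, the measured TCP pose, the force and the opening at its end, in the units of the state.
- get_obs(): the state, without advancing time (a new reading comes with each control period).
- capture(name): name is "scene" or "top" or "wrist"; returns a dict with "image" (400x640x3 uint8, red, green, blue), "fx", "fy", "cx", "cy" (pixels), "extrinsics" (4x4, takes a point from camera to world coordinates); the wrist camera has in their place "mount" (4x4, takes a point from camera to tool coordinates, whose origin is the TCP and whose axes are the tool frame's). Camera axes: x right, y up, looking along -z (the intrinsics and any distortion apply to the point x, -y, -z); pixel columns grow to the right and rows downward; lengths in m; the calibration is good to about 2 mm. A picture is of the moment at which its call begins: read the wrist's pose just before it. There is no depth.
- sign_off(): hands the job in, once; it reports no verdict.
Trained networks look in a picture, given as the dict that the camera call returned (one of the last four; its "shot" number tells which), for a name from the list of things; names that differ only in an ending like _2 or _b are one class to them, and where a whole thing is asked for, a point or a joint stands for the part that bears it (a point fixed in the world has none). Each returns a list of dicts, best first, with "score" (0 to 1); they miss things now and then, are a little off and sometimes report something else, mostly with a low value. They report only what shows in the picture. A call takes as long as a camera call. They do not tell look-alikes from the thing itself.
- search_frame(query, picture): "position" ([x, y, z] in m, in world coordinates, good to about 4 mm: the middle of the surface that is visible of it).
- cut_out(query, picture): "mask" (400x640 bool, what is visible of it).
- place_of(query, picture): "position" ([x, y, z] in m, in world coordinates, good to about 4 mm: a listed point, or the origin of a listed thing).
The state is a dict: "time_s": time; "qpos": joint angles; "qvel": joint speeds; "joint_torque": joint torques, N m; "eef_pos": TCP position; "eef_rot": TCP orientation; "wrist_force": force on the tool from outside, world axes, zero at the start; "wrist_torque": the same for the moment, N m; "width": finger opening in m.
Only numpy, scipy, OpenCV 4.12 (cv2) and the standard library are available. Lean on these libraries where they do the work, as an engineer would, in place of code of your own. Each camera call takes 0.05 s, during which the arm holds its last target.

## Working session

There is one attempt and no reset: what is moved stays moved. The work goes in short steps, Python scripts to look and compute and a tool call to move; the robot and the scene stay as the last step left them, time stands still between calls to the robot, and variables do not carry over. Pictures are saved under pics/ and viewed, and the job is handed in when it is done.

Besides the shell and the picture viewer there is one more tool, called after "Emit:" as name(argument=value, ...) on one line, values as JSON. arm_command: Moves the arm, as the interface text tells. Its arguments: {"type":"object","properties":{"increments":{"type":"array"},"newtons":{"type":"number"}},"required":["increments"]}

```bash
ls; mkdir -p pics; cat > h.py <<'E'
import numpy as np, cv2
from scipy.spatial.transform import Rotation as R
from cell import get_obs, capture, sign_off, search_frame, cut_out, place_of, tip_reach
def Rm(q): return R.from_quat([q[1],q[2],q[3],q[0]]).as_matrix()
def save(p,n): cv2.imwrite('pics/'+n,p['image'][:,:,::-1])
def proj(p,X,E=None):
    E=p['extrinsics'] if E is None else E
    c=np.linalg.inv(E)@np.append(X,1); 
    return p['cx']+p['fx']*c[0]/-c[2], p['cy']-p['fy']*c[1]/-c[2]
E
python3 - <<'E'
from h import *
np.set_printoptions(precision=4,suppress=True)
o=get_obs(); print(o); print('tip',tip_reach() if callable(tip_reach) else tip_reach)
for n in('scene','top'):
    p=capture(n); save(p,n+'0.png'); print(n,{k:v for k,v in p.items() if k!='image'})
    for q in['fixture','stud_tip','lock_nut','cap','tray','socket','clamp_lever_tip','board','solenoid0','spray_can','grease_jar','first_nut_top']:
        print(q,[(np.round(r['position'],3).tolist(),round(r['score'],2)) for r in place_of(q,p)])
E
```

```text
pics
{'time_s': 0.0, 'qpos': array([ 1.0629,  0.4778,  0.0223,  1.5564, -0.0115,  1.1093, -0.0831]), 'qvel': array([-0.0001,  0.0004,  0.0008,  0.0016, -0.0006,  0.0034,  0.0011]), 'joint_torque': array([  0.001 , -58.2851,   1.5349, -27.2611,  -0.0543,   0.017 ,
         0.0001]), 'eef_pos': array([ 0.2625, -0.6213,  0.2437]), 'eef_rot': array([ 0.5888,  0.3911,  0.5899, -0.3904]), 'wrist_force': array([-0.1892,  0.4085, -0.2867]), 'wrist_torque': array([ 0.0437,  0.0027, -0.0248]), 'width': 0.08797025487982704}
tip 0.022
scene {'fx': 463.28439752532626, 'fy': 463.28439752532626, 'cx': 323.4641409875894, 'cy': 200.24542135218894, 'extrinsics': array([[-0.119 , -0.6426,  0.7569,  1.3723],
       [ 0.9928, -0.0837,  0.0851,  0.089 ],
       [ 0.0087,  0.7616,  0.648 ,  0.8006],
       [ 0.    ,  0.    ,  0.    ,  1.    ]]), 'shot': 1}
fixture [([0.617, 0.044, -0.003], 0.66)]
stud_tip [([0.571, 0.034, 0.146], 0.96)]
lock_nut [([0.591, 0.042, 0.109], 0.67), ([0.697, -0.289, -0.0], 0.26)]
cap [([0.568, 0.03, 0.144], 0.69), ([0.487, -0.013, 0.031], 0.52), ([0.484, 0.112, 0.032], 0.51), ([
[... 817 characters left out ...]
 ([0.599, 0.042, 0.095], 0.52)]
stud_tip [([0.571, 0.037, 0.142], 0.71)]
lock_nut [([0.587, 0.035, 0.11], 0.51)]
cap [([0.487, 0.111, 0.031], 0.65), ([0.57, 0.032, 0.14], 0.49), ([0.483, -0.017, 0.03], 0.49), ([0.698, -0.289, 0.004], 0.38)]
tray [([0.505, 0.33, -0.002], 0.74), ([0.596, 0.04, 0.091], 0.36)]
socket [([0.572, 0.381, 0.006], 0.42)]
clamp_lever_tip [([0.62, -0.081, 0.097], 0.65)]
board [([0.568, 0.032, 0.138], 0.21)]
solenoid0 [([0.475, -0.327, 0.008], 0.77), ([0.406, -0.324, 0.014], 0.71), ([0.553, -0.293, 0.012], 0.68), ([0.618, 0.046, 0.002], 0.36)]
spray_can [([0.732, 0.278, -0.002], 0.66)]
grease_jar [([0.7, -0.292, -0.0], 0.89)]
first_nut_top [([0.598, 0.044, 0.095], 0.44)]
```

View pics/scene0.png

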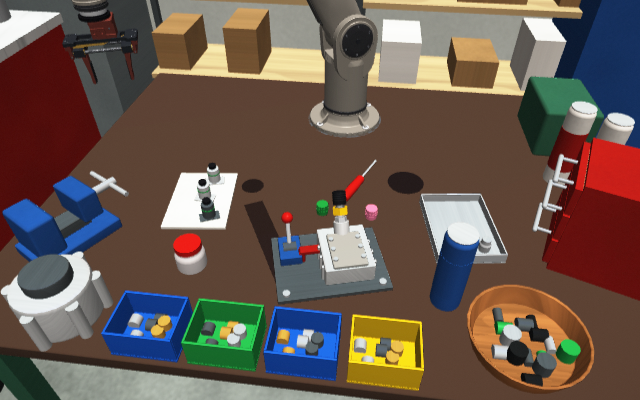

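View pics/top0.png

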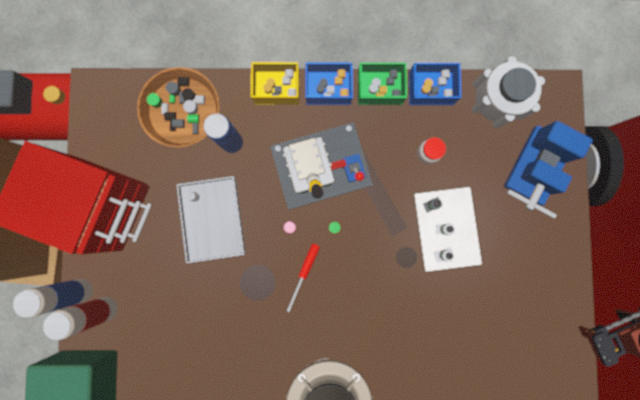

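The cap on the stud (black, scene (339,197), top (316,191)) is the target. The green (322,207) and pink (371,211) ones on the bench are look-alikes. I'll confirm this with a crop and fit the fixture pose.

```bash
cat > fit.py <<'E'
from h import *
from scipy.optimize import least_squares
np.set_printoptions(precision=4,suppress=True)
pts=[('fixture',[.617,.044,-.003]),('stud_tip',[.571,.034,.146]),('lock_nut',[.591,.042,.109]),('cap',[.568,.03,.144]),('clamp_lever_tip',[.622,-.078,.097]),
('fixture',[.618,.048,.002]),('stud_tip',[.571,.037,.142]),('lock_nut',[.587,.035,.110]),('cap',[.57,.032,.140]),('clamp_lever_tip',[.62,-.081,.097]),('first_nut_top',[.598,.044,.095])]
near=dict(fixture=[.617,.046,0],stud_tip=[.571,.035,.144],lock_nut=[.589,.039,.11],cap=[.569,.031,.142],clamp_lever_tip=[.621,-.08,.097],first_nut_top=[.598,.044,.095])
for n in('scene','top','scene','top'):
    p=capture(n)
    if n=='scene': im=cv2.resize(p['image'][170:310,260:400],None,fx=4,fy=4,interpolation=cv2.INTER_CUBIC); cv2.imwrite('pics/crop_scene.png',im[:,:,::-1])
    else: im=cv2.resize(p['image'][110:250,250:390],None,fx=4,fy=4,interpolation=cv2.INTER_CUBIC); cv2.imwrite('pics/crop_top.png',im[:,:,::-1])
    for q in near:
        for r in place_of(q,p):
            if np.linalg.norm(np.array(r['position'])-near[q])<.015: pts.append((q,list(r['position'])));break
def model(v):
    x,y,a,L,zf,n=v
    Rz=R.from_euler('z',a).as_matrix(); o=np.array([x,y,0.]); ax=np.array([-.5,0,3**.5/2])
    f=np.array([0,0,zf]); tip=f+ax*L
    d=dict(fixture=np.zeros(3),stud_tip=tip,lock_nut=tip-ax*n,cap=tip+ax*.004,clamp_lever_tip=np.array([-.07*np.sin(.5),-.12,.034+.07*np.cos(.5)]),first_nut_top=tip-.054*ax)
    return {k:o+Rz@t for k,t in d.items()}
def res(v):
    m=model(v); return np.concatenate([m[q]-np.array(p) for q,p in pts]+[[(v[5]-.042)*.5]])
s=least_squares(res,[.617,.046,.25,.09,.065,.042],loss='soft_l1',f_scale=.004)
print(s.x); m=model(s.x)
for k in m: print(k,m[k],np.mean([np.array(p)-m[k] for q,p in pts if q==k],0), sum(q==k for q,p in pts))
a=s.x[2]
xt=np.array([.5*np.cos(a),.5*np.sin(a),-3**.5/2])
o=get_obs(); print(o['time_s'],Rm(o['eef_rot']))
E
python3 fit.py
```

```text
[0.6165 0.0463 0.2939 0.0936 0.0609 0.0371]
fixture [0.6165 0.0463 0.    ] [ 0.0001 -0.0001 -0.0002] 6
stud_tip [0.5717 0.0327 0.142 ] [0.0007 0.     0.0017] 6
lock_nut [0.5895 0.0381 0.1098] [ 0.0002 -0.0006  0.0004] 5
cap [0.5698 0.0321 0.1454] [-0.0023 -0.0004 -0.0028] 6
clamp_lever_tip [ 0.6191 -0.0783  0.0954] [ 0.0002 -0.0007  0.0001] 6
first_nut_top [0.5975 0.0405 0.0952] [0.0017 0.0022 0.0005] 5
2.7 [[ 0.      0.9211  0.3892]
 [-0.      0.3892 -0.9211]
 [-1.      0.      0.    ]]
```

View pics/crop_scene.png

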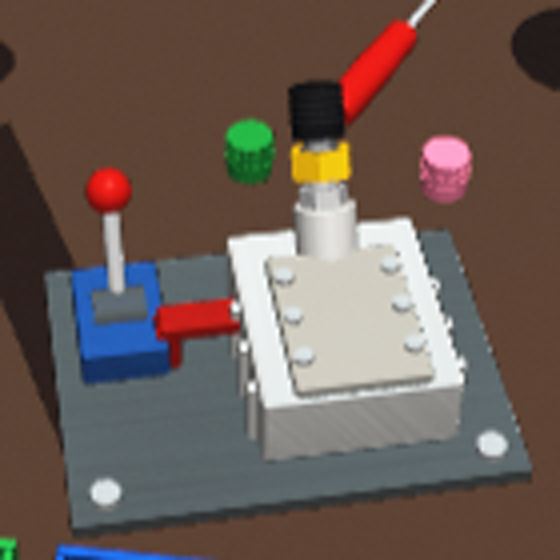

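View pics/crop_top.png

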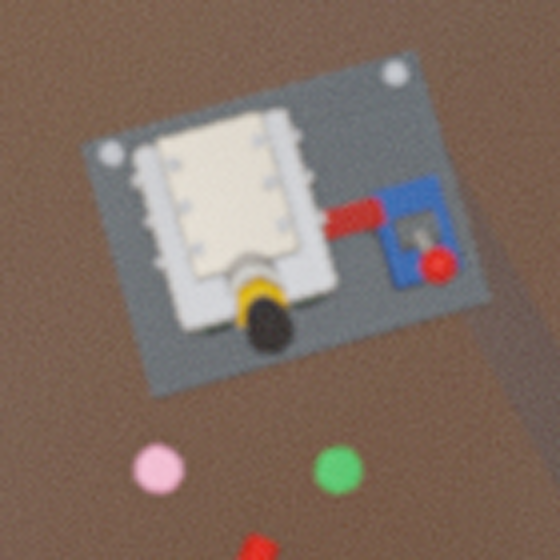

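Confirmed: the black cap sits on the stud, at crop_scene (316,110). The green (250,150) and pink (445,168) ones are on the bench. The plate edges give a yaw of about 0.28. Next I move to a pregrasp on the stud axis.

```bash
cat >> h.py <<'E'
np.set_printoptions(precision=4,suppress=True)
YAW=.285; TIP=np.array([.5715,.0327,.1428])
c,s=np.cos(YAW),np.sin(YAW)
AX=np.array([-.5*c,-.5*s,3**.5/2])
def Rt(phi=0,tilt=np.pi/6,yaw=None):
    "tool x along -axis, z=-fixture y, then turned phi about tool x"
    y=YAW if yaw is None else yaw
    x=np.array([np.sin(tilt)*np.cos(y),np.sin(tilt)*np.sin(y),-np.cos(tilt)]); z=np.array([np.sin(y),-np.cos(y),0]); 
    return np.stack([x,np.cross(z,x),z],1)@R.from_rotvec([phi,0,0]).as_matrix()
def row(P,RT,o=None):
    o=o or get_obs(); M=Rm(o['eef_rot'])
    return np.round(np.concatenate([M.T@(P-o['eef_pos'])*100, R.from_matrix(M.T@RT).as_rotvec()]),3)
E
python3 -c "
from h import *
print(row(TIP+.09*AX,Rt())); print(TIP+.09*AX)"
```

```text
[  2.393  49.444 -48.785   0.112  -0.03    0.523]
[0.5283 0.02   0.2207]
```

Emit:
arm_command(increments=[[7, 2.4, 49.4, -48.8, 0.11, -0.03, 0.523], [7, 2.4, 49.4, -48.8, 0.11, -0.03, 0.523], [7, 2.4, 49.4, -48.8, 0.11, -0.03, 0.523], [7, 2.4, 49.4, -48.8, 0.11, -0.03, 0.523], [7, 2.4, 49.4, -48.8, 0.11, -0.03, 0.523], [7, 2.4, 49.4, -48.8, 0.11, -0.03, 0.523], [7, 2.4, 49.4, -48.8, 0.11, -0.03, 0.523], [7, 2.4, 49.4, -48.8, 0.11, -0.03, 0.523]])

```text
time_s: 3.5
eef_pos: [0.4157, -0.2508, 0.2311]
eef_rot: [0.657, 0.555, 0.437, -0.263]
wrist_force: [1.1, -0.0, 0.6]
width: 0.0699
```

```bash
python3 -c "
from h import *
o=get_obs();print(o['time_s'],o['eef_pos'],o['qpos'])
print(row(TIP+.09*AX,Rt()))"
```

```text
3.5 [ 0.4157 -0.2508  0.2311] [ 1.0392  0.1105 -0.3777  2.2168 -0.6921  0.6196 -0.0825]
[ 10.097  15.472 -22.802   0.002   0.001  -0.   ]
```

Emit:
arm_command(increments=[[6, 10.1, 15.5, -22.8, 0, 0, 0], [6, 10.1, 15.5, -22.8, 0, 0, 0], [6, 10.1, 15.5, -22.8, 0, 0, 0], [6, 10.1, 15.5, -22.8, 0, 0, 0], [6, 10.1, 15.5, -22.8, 0, 0, 0], [6, 10.1, 15.5, -22.8, 0, 0, 0], [6, 10.1, 15.5, -22.8, 0, 0, 0], [6, 10.1, 15.5, -22.8, 0, 0, 0]])

```text
time_s: 4.3
eef_pos: [0.5294, 0.0241, 0.2215]
eef_rot: [0.658, 0.554, 0.438, -0.26]
wrist_force: [0.3, -0.4, 0.1]
width: 0.0597
```

```bash
python3 -c "
from h import *
o=get_obs();print(o['time_s'],o['eef_pos'],o['qpos'])
print(row(TIP+.09*AX,Rt()))
p=capture('wrist');save(p,'w1.png');print({k:v for k,v in p.items() if k!='image'})
T=np.eye(4);T[:3,:3]=Rm(o['eef_rot']);T[:3,3]=o['eef_pos'];E=T@p['mount']
for nm,X in [('tip',TIP),('captop',TIP+.004*AX),('capbot',TIP-.026*AX),('nut',TIP-.038*AX),('first',TIP-.054*AX)]: print(nm,proj(p,X,E))
for q in['stud_tip','cap','lock_nut','first_nut_top']: print(q,[(r['position'],r['score']) for r in place_of(q,p)])
"
```

```text
4.3 [0.5294 0.0241 0.2215] [ 0.386   0.1089 -0.5173  2.2538 -0.1249  0.2769 -1.2808]
[-0.047 -0.231  0.352  0.008 -0.003 -0.002]
{'fx': 315.34240198810517, 'fy': 315.34240198810517, 'cx': 321.2366535967575, 'cy': 201.80654258669875, 'mount': array([[ 0.0012,  0.3009, -0.9537, -0.1396],
       [-0.0007,  0.9537,  0.3009,  0.0839],
       [ 1.    ,  0.0003,  0.0013,  0.001 ],
       [ 0.    ,  0.    ,  0.    ,  1.    ]]), 'shot': 7}
tip (np.float64(325.149961253214), np.float64(219.12214977050823))
captop (np.float64(325.1921042375823), np.float64(220.96408696252186))
capbot (np.float64(324.90514439084717), np.float64(208.42197533380303))
nut (np.float64(324.8067425646994), np.float64(204.12114125524903))
first (np.float64(324.68737998446704), np.float64(198.90417859444935))
stud_tip []
cap [([0.5663, 0.0276, 0.1405], 0.81), ([0.4823, -0.0163, 0.029], 0.79)]
lock_nut [([0.5915, 0.0366, 0.1072], 0.96)]
first_nut_top [([0.597, 0.0374, 0.0951], 0.82)]
```

View pics/w1.png

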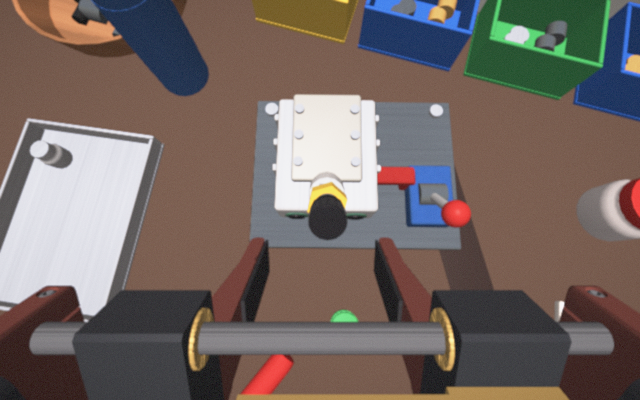

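The picture shows the cap at (327,212), the nut just behind it at (327,190) and the stud axis near column 327. That agrees with my model to about 1–2 mm. I descend over the cap and grip.

Emit:
arm_command(increments=[[6, 0, -0.2, 0.3, 0, 0, 0], [6, 4, -0.2, 0.3, 0, 0, 0], [6, 8.3, -0.2, 0.3, 0, 0, 0], [6, 8.3, -0.2, 0.3, 0, 0, 0], [2, 8.3, -0.2, 0.3, 0, 0, 0], [2, 8.3, -0.2, 0.3, 0, 0, 0], [2, 8.3, -0.2, 0.3, 0, 0, 0], [2, 8.3, -0.2, 0.3, 0, 0, 0]], newtons=12)

```text
time_s: 5.35
eef_pos: [0.5665, 0.0264, 0.1475]
eef_rot: [0.656, 0.556, 0.437, -0.264]
wrist_force: [-2.3, 8.4, -3.4]
width: 0.0316
```

```bash
python3 -c "
from h import *
o=get_obs();print(o['time_s'],o['eef_pos'],o['qpos'],o['width'],o['wrist_force'])
print(row(TIP+.006*AX,Rt()))
p=capture('wrist');save(p,'w2.png')"
```

```text
5.35 [0.5665 0.0264 0.1475] [ 0.4881  0.344  -0.6822  2.2338  0.8455  0.1701 -2.1995] 0.031572755604122794 [-2.346   8.3884 -3.3982]
[ 0.131  0.333 -0.465 -0.001  0.001  0.001]
```

View pics/w2.png

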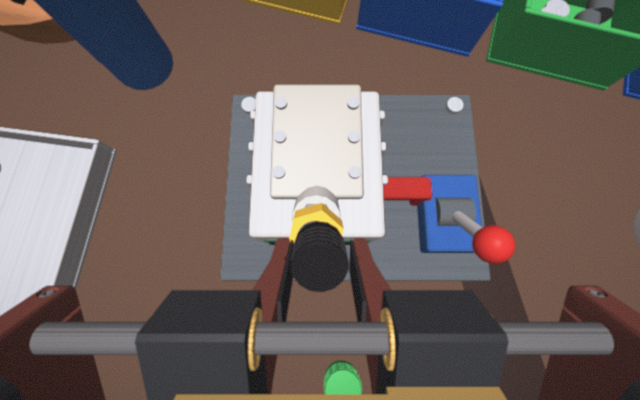

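Emit:
arm_command(increments=[[2, -1.5, 0.1, -0.2, 0, 0, 0], [2, -3, 0.2, -0.3, 0, 0, 0], [2, -5, 0.2, -0.3, 0, 0, 0], [2, -7, 0.2, -0.3, 0, 0, 0]], newtons=12)

```text
time_s: 5.8
eef_pos: [0.5326, 0.0209, 0.2098]
eef_rot: [0.656, 0.555, 0.438, -0.264]
wrist_force: [0.4, -0.6, 0.4]
width: 0.0296
```

```bash
cat > kin.py <<'E'
from h import *
from scipy.optimize import least_squares
data=[([1.0629,.4778,.0223,1.5564,-.0115,1.1093,-.0831],[.2625,-.6213,.2437],[.5888,.3911,.5899,-.3904]),
([1.0392,.1105,-.3777,2.2168,-.6921,.6196,-.0825],[.4157,-.2508,.2311],[.657,.555,.437,-.263]),
([.386,.1089,-.5173,2.2538,-.1249,.2769,-1.2808],[.5294,.0241,.2215],[.658,.554,.438,-.26]),
([.4881,.344,-.6822,2.2338,.8455,.1701,-2.1995],[.5665,.0264,.1475],[.656,.556,.437,-.264])]
def fk(q,v):
    h,L1,L2,d,b,a7=v[:6]
    ry=lambda a:R.from_euler('y',a).as_matrix(); rz=lambda a:R.from_euler('z',a).as_matrix()
    A=rz(q[0]+b)@ry(q[1]); p=np.array([0,0,h])+A[:,2]*L1
    A=A@rz(q[2])@ry(q[3]); p=p+A[:,2]*L2
    A=A@rz(q[4])@ry(q[5])@rz(q[6]+a7); p=p+A[:,2]*d
    # flange z = tool x
    T=np.stack([A[:,2],A[:,0],A[:,1]],1)
    return p,T
def res(v):
    r=[]
    for q,p,e in data:
        P,T=fk(q,v); r+=list((P-p)*5); r+=list(R.from_matrix(T.T@Rm(e)).as_rotvec())
    return r
if __name__=='__main__':
    best=None
    for b in(0,-1.57,-2.2,1.57,3.14):
        for a in(0,1.57,3.14,-1.57):
            s=least_squares(res,[.33,.4,.4,.25,b,a])
            if best is None or s.cost<best.cost: best=s
    print(best.cost,best.x,np.abs(best.fun).max())
E
python3 kin.py; python3 -c "
from h import *
o=get_obs();print(o['time_s'],o['eef_pos'],o['eef_rot'],o['qpos'],o['width'],o['wrist_force'])
p=capture('wrist');save(p,'w3.png')"
```

```text
2.7697699280297208 [ 2.0222 -0.7792 -0.2619  1.3773  0.6011 -1.6043] 1.0059841325842824
5.8 [0.5326 0.0209 0.2098] [ 0.6561  0.5554  0.4376 -0.2636] [ 0.9253  0.2585 -1.1214  2.232   0.5171  0.3084 -1.8626] 0.02956942881588331 [ 0.3569 -0.5771  0.3913]
```

View pics/w3.png

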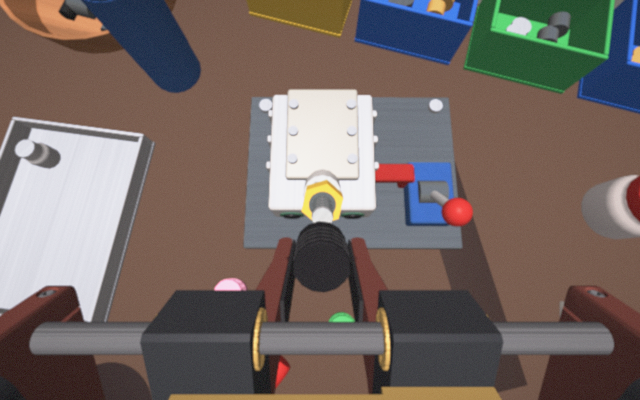

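```bash
cat > kin.py <<'E'
from h import *
from scipy.optimize import least_squares
import itertools
data=[([1.0629,.4778,.0223,1.5564,-.0115,1.1093,-.0831],[.2625,-.6213,.2437],[.5888,.3911,.5899,-.3904]),
([1.0392,.1105,-.3777,2.2168,-.6921,.6196,-.0825],[.4157,-.2508,.2311],[.657,.555,.437,-.263]),
([.386,.1089,-.5173,2.2538,-.1249,.2769,-1.2808],[.5294,.0241,.2215],[.658,.554,.438,-.26]),
([.4881,.344,-.6822,2.2338,.8455,.1701,-2.1995],[.5665,.0264,.1475],[.656,.556,.437,-.264]),
([ 0.9253,0.2585,-1.1214,2.232,0.5171,0.3084,-1.8626],[.5326,.0209,.2098],[.6561,.5554,.4376,-.2636])]
def fk(q,v,sg):
    q=np.array(q)*sg
    h,L1,L2,d,b,a7,e1,e2=v[:8]
    ry=lambda a:R.from_euler('y',a).as_matrix(); rz=lambda a:R.from_euler('z',a).as_matrix()
    A=rz(q[0]+b)@ry(q[1]); p=np.array([0,0,h])+A[:,2]*L1
    A=A@rz(q[2]); p=p+A[:,0]*e1; A=A@ry(q[3]); p=p+A[:,0]*e2+A[:,2]*L2
    A=A@rz(q[4])@ry(q[5])@rz(q[6]+a7); p=p+A[:,2]*d
    return p,np.stack([A[:,2],A[:,0],A[:,1]],1)
def res(v,sg):
    r=[]
    for q,p,e in data:
        P,T=fk(q,v,sg); r+=list((P-p)*5); r+=list(R.from_matrix(T.T@Rm(e)).as_rotvec())
    return np.array(r+list(.01*np.array(v[6:])))
if __name__=='__main__':
    out=[]
    for s1,s3,s5,s7 in itertools.product((1,-1),repeat=4):
        sg=np.array([s1,1,s3,1,s5,1,s7])
        b0=-1.17-s1*1.063
        for a in(0,1.57,3.14,-1.57):
            s=least_squares(res,[.33,.4,.4,.25,b0,a,0,0],args=(sg,),max_nfev=60)
            out.append((s.cost,s.x,sg))
    out.sort(key=lambda t:t[0])
    for o in out[:3]: print(o)
E
python3 kin.py
```

```text
(np.float64(0.007016559916053399), array([ 0.2408,  0.55  ,  0.472 ,  0.2748, -0.0883,  1.4919, -0.0005,
        0.0001]), array([-1,  1, -1,  1, -1,  1, -1]))
(np.float64(0.007016559916053541), array([ 0.2408,  0.55  ,  0.472 ,  0.2748, -0.0883,  1.4919, -0.0005,
        0.0001]), array([-1,  1, -1,  1, -1,  1, -1]))
(np.float64(0.007016559916053662), array([ 0.2408,  0.55  ,  0.472 ,  0.2748, -0.0883,  1.4919, -0.0005,
        0.0001]), array([-1,  1, -1,  1, -1,  1, -1]))
```

```bash
python3 - <<'E'
from kin import *
sg=np.array([-1,1,-1,1,-1,1,-1])
def res2(w): 
    r=[]
    for q,p,e in data:
        P,T=fk(np.array(q)+np.concatenate([[0],w[8:13],[0]]),w[:8],sg); r+=list((P-p)*5); r+=list(R.from_matrix(T.T@Rm(e)).as_rotvec())
    return np.array(r+list(.03*w[6:8])+list(.003*w[8:]))
s=least_squares(res2,[ 0.2408,  0.55  ,  0.472 ,  0.2748, -0.0883,  1.4919,0,0]+[0]*5)
print(s.x,s.cost);print(s.fun[:30].reshape(5,6))
E
```

```text
[ 0.2524  0.5647  0.4804  0.2944 -0.0819  1.467  -0.0245 -0.0162  0.0282
  0.0141  0.0186 -0.0112 -0.0306] 0.004896053723968384
[[ 0.0085  0.0052 -0.0002  0.004  -0.0158 -0.0026]
 [ 0.0276 -0.0112 -0.0181 -0.0089  0.0399  0.0116]
 [-0.0265  0.0216 -0.0153  0.0011  0.0358  0.0126]
 [-0.0191  0.0126  0.0044  0.0037  0.0093  0.0161]
 [ 0.0209 -0.0353  0.0292  0.0002  0.0103  0.0017]]
```

```bash
cat > ik.py <<'E'
from kin import *
sg=np.array([-1,1,-1,1,-1,1,-1]); V=np.array([ 0.2408,0.55,0.472,0.2748,-0.0883,1.4919,-.0005,.0001])
lo=np.array([-2.96,-.34,-1.41,.24,-1.37,.17,-2.96]);hi=np.array([2.96,2.1,1.46,2.44,4.51,1.92,2.96])
def ik(P,T,q3,q0):
    def f(q):
        qq=np.concatenate([q[:2],[q3],q[2:]]);p,A=fk(qq,V,sg)
        return np.concatenate([(p-P)*5,R.from_matrix(A.T@T).as_rotvec()])
    s=least_squares(f,q0); q=np.concatenate([s.x[:2],[q3],s.x[2:]])
    q[6]=(q[6]+np.pi)%(2*np.pi)-np.pi; q[4]=(q[4]+1.57)%(2*np.pi)-1.57
    return q,s.cost
def scan(P,T,q3s=np.arange(-1.4,1.41,.35)):
    for q3 in q3s:
        seen=[]
        for q5 in(0,1.5,3.1,4.4):
            q,c=ik(P,T,q3,[.4,.35,2.2,q5,.4,-1.5])
            if c<1e-8 and q[5]>0 and not any(np.abs(q-k).max()<1e-2 for k in seen):
                seen.append(q); print(q,'OK' if (q>=lo).all() and (q<=hi).all() else '')
if __name__=='__main__':
    import sys
    for d in (.09,.006,-.034):
        print('d',d); scan(TIP+d*AX,Rt())
E
python3 ik.py
```

```text
d 0.09
[ 1.9274 -0.8535 -1.4     2.2344 -1.4461  1.1935 -0.1114] 
[ 1.1313  0.3759 -1.4     2.2344  0.736   0.3957 -2.057 ] OK
[ 0.9051  0.1974 -1.05    2.2344  0.1068  0.3018 -1.4621] OK
[ 0.6053  0.1372 -0.7     2.2344 -0.2101  0.3065 -1.1594] OK
[ 0.2851  0.1137 -0.35    2.2344 -0.3848  0.3223 -0.993 ] OK
[-0.0415  0.1073  0.      2.2344 -0.5092  0.3407 -0.8753] OK
[-0.368   0.1137  0.35    2.2344 -0.6199  0.3635 -0.7713] OK
[-0.6882  0.1372  0.7     2.2344 -0.741   0.3973 -0.6586] OK
[-0.988   0.1974  1.05    2.2344 -0.9031  0.4638 -0.511 ] OK
[-2.0103 -0.8535  1.4     2.2344  1.3142  0.8863 -2.5404] 
d 0.006
[ 0.9402  0.7738 -1.4     2.2177  1.4639  0.6528 -2.6575] OK
[ 0.7704  0.4933 -1.05    2.2177  1.1909  0.3147 -2.4784] OK
[ 0.5151  0.3653 -0.7     2.2177  0.6298  0.1572 -1.9671] 
[ 0.2269  0.3096 -0.35    2.2177 -0.3041  0.1341 -1.0659] 
[-0.0728  0.2937  0.      2.2177 -0.8716  0.1946 -0.5253] OK
[-0.3725  0.3096  0.35    2.2177 -1.1371  0.2839 -0.2869] OK
[-0.6607  0.3653  0.7     2.2177 -1.3016  0.4045 -0.156 ] OK
[-0.916   0.4933  1.05    2.2177 -1.4349  0.5938 -0.075 ] 
[-2.2014 -1.2464  1.4     2.2177  1.6511  1.2057 -2.6665] 
d -0.034
[ 0.884   0.9324 -1.4     2.198   1.6226  0.7698 -2.7374] OK
[ 0.7267  0.624  -1.05    2.198   1.4823  0.388  -2.7247] OK
[ 0.4837  0.4716 -0.7     2.198   1.2306  0.1622 -2.5447] 
[ 0.2053  0.4028 -0.35    2.198  -0.1442  0.0584 -1.2184] 
[-0.0858  0.383   0.      2.198  -1.2044  0.1525 -0.1985] 
[-0.3769  0.4028  0.35    2.198  -1.4061  0.2798 -0.0374] 
[-0.6552  0.4716  0.7     2.198  -1.5075  0.4373  0.0139] 
[-0.8983  0.624   1.05    2.198   4.6906  0.6674  0.023 ] 
[-1.0556  0.9324  1.4     2.198   4.586   1.0483 -0.0142] 
[-2.2576 -1.3991  1.4     2.198   1.7692  1.3118 -2.6595]
```

```bash
python3 - <<'E'
from ik import *
for phi in(0,-.5,-1,-1.5):
    print(phi); scan(np.array([.48,.32,.045]),Rt(phi,0.),[-1.1,-.7,0])
P=np.array([.48,.32,.045])
print(row(np.array([.5,.22,.2]),Rt(-1,0.)),row(np.array([.48,.32,.12]),Rt(-1,0.)))
E
```

```text
0
[ 0.0716  0.9035 -1.1     1.9366  0.9989  0.9835 -2.7981] OK
[-0.1624  0.6912 -0.7     1.9366  0.6456  0.7512 -2.5177] OK
[-0.6763  0.5774  0.      1.9366 -0.      0.6276 -1.9527] OK
-0.5
[ 0.0716  0.9035 -1.1     1.9366  0.9989  0.9835 -2.2981] OK
[-0.1624  0.6912 -0.7     1.9366  0.6456  0.7512 -2.0177] OK
[-0.6763  0.5774  0.      1.9366 -0.      0.6276 -1.4527] OK
-1
[ 0.0716  0.9035 -1.1     1.9366  0.9989  0.9835 -1.7981] OK
[-0.1624  0.6912 -0.7     1.9366  0.6456  0.7512 -1.5177] OK
[-0.6763  0.5774  0.      1.9366 -0.      0.6276 -0.9527] OK
-1.5
[ 0.0716  0.9035 -1.1     1.9366  0.9989  0.9835 -1.2981] OK
[-0.1624  0.6912 -0.7     1.9366  0.6456  0.7512 -1.0177] OK
[-0.6763  0.5774  0.      1.9366  0.      0.6276 -0.4527] OK
[  2.208   1.575 -20.189  -0.978   0.264  -0.477] [  9.556  -1.661 -30.364  -0.978   0.264  -0.477]
```

Emit:
arm_command(increments=[[2, 9.6, -1.7, -30.4, -0.98, 0.26, -0.48], [2, 9.6, -1.7, -30.4, -0.98, 0.26, -0.48], [2, 9.6, -1.7, -30.4, -0.98, 0.26, -0.48], [2, 9.6, -1.7, -30.4, -0.98, 0.26, -0.48], [2, 9.6, -1.7, -30.4, -0.98, 0.26, -0.48], [2, 9.6, -1.7, -30.4, -0.98, 0.26, -0.48], [2, 9.6, -1.7, -30.4, -0.98, 0.26, -0.48], [2, 9.6, -1.7, -30.4, -0.98, 0.26, -0.48]])

```text
time_s: 6.65
eef_pos: [0.4773, 0.3243, 0.1185]
eef_rot: [0.699, 0.095, 0.702, -0.099]
wrist_force: [0.4, 0.1, -0.1]
width: 0.0294
```

```bash
python3 -c "
from h import *
o=get_obs();print(o['time_s'],o['eef_pos'],o['qpos'],o['width'])
print(row(np.array([.48,.32,.043]),Rt(-1,0.)))
p=capture('scene');save(p,'s2.png')"
```

```text
6.65 [0.4773 0.3243 0.1185] [ 0.0641  0.7337 -1.0794  1.8452  0.7482  1.0467 -1.5969] 0.029362227797300074
[ 7.547 -0.295  0.405  0.011 -0.004  0.006]
```

View pics/s2.png

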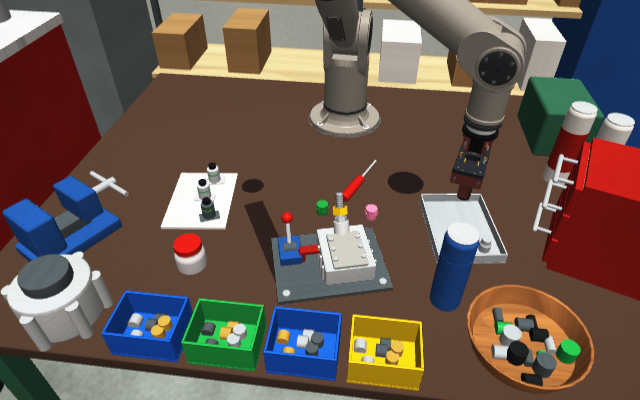

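The cap hangs over the tray at (466,190). I lower it, release and lift.

Emit:
arm_command(increments=[[2, 4, -0.3, 0.4, 0, 0, 0], [2, 7.4, -0.3, 0.4, 0, 0, 0], [2, 7.4, -0.3, 0.4, 0, 0, 0], [6, 7.4, -0.3, 0.4, 0, 0, 0], [6, 7.4, -0.3, 0.4, 0, 0, 0], [6, 7.4, -0.3, 0.4, 0, 0, 0], [6, 3.5, -0.3, 0.4, 0, 0, 0], [6, 0, -0.3, 0.4, 0, 0, 0]])

```text
time_s: 7.5
eef_pos: [0.4813, 0.319, 0.1202]
eef_rot: [0.699, 0.095, 0.702, -0.099]
wrist_force: [0.8, 0.2, 0.4]
width: 0.0595
```

```bash
python3 - <<'E'
from ik import *
o=get_obs();print(o['time_s'],o['eef_pos'],o['qpos'],o['width'],o['wrist_force'])
p=capture('wrist');save(p,'w4.png')
print([(r['position'],r['score']) for r in place_of('cap',p)])
print(row(TIP+.09*AX,Rt(-3))); scan(TIP+.06*AX,Rt(-3),[-1.2,-1.05,-.9,-.7]);
E
```

```text
7.5 [0.4813 0.319  0.1202] [ 0.0766  0.7332 -1.0826  1.8428  0.7473  1.0516 -1.5855] 0.05945755579490155 [0.8382 0.2325 0.3965]
[([0.479, 0.3179, 0.031], 0.66)]
[ -9.649 -27.801  12.535  -1.937  -0.56   -0.26 ]
[ 0.9496  0.3776 -1.2     2.2324  0.7916  0.3266  0.8904] OK
[ 0.8487  0.3067 -1.05    2.2324  0.5274  0.2701  1.137 ] OK
[ 0.7341  0.2594 -0.9     2.2324  0.2733  0.244   1.3785] OK
[ 0.5687  0.219  -0.7     2.2324 -0.0135  0.2354  1.6528] OK
```

View pics/w4.png

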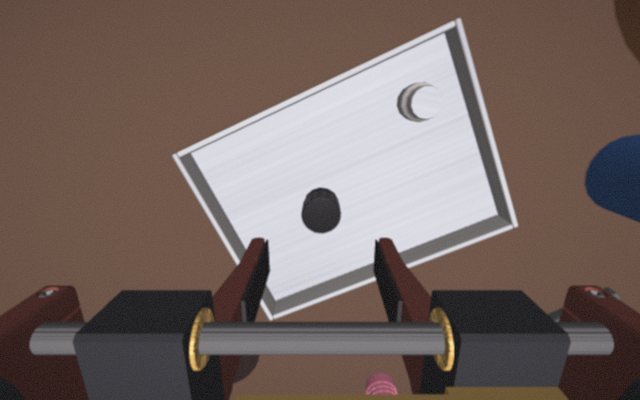

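The cap stands in the tray at (320,210), as planned. I go back over the stud, turning the wrist so it has room to run the nut clockwise.

```bash
python3 - <<'E'
from h import *
print(row(TIP+.08*AX,Rt(-2.2)))
E
```

```text
[ -8.782 -27.535  12.958  -1.161  -0.554  -0.019]
```

Emit:
arm_command(increments=[[6, -8.8, -27.5, 13, -1.16, -0.55, -0.02], [6, -8.8, -27.5, 13, -1.16, -0.55, -0.02], [6, -8.8, -27.5, 13, -1.16, -0.55, -0.02], [6, -8.8, -27.5, 13, -1.16, -0.55, -0.02], [6, -8.8, -27.5, 13, -1.16, -0.55, -0.02], [6, -8.8, -27.5, 13, -1.16, -0.55, -0.02], [6, -8.8, -27.5, 13, -1.16, -0.55, -0.02], [6, -8.8, -27.5, 13, -1.16, -0.55, -0.02]])

```text
time_s: 8.4
eef_pos: [0.5346, 0.0176, 0.2133]
eef_rot: [0.799, -0.292, 0.473, 0.232]
wrist_force: [1.1, 0.3, -0.8]
width: 0.0602
```

```bash
python3 - <<'E'
from h import *
o=get_obs();print(o['time_s'],o['eef_pos'],o['qpos'],o['width'],o['wrist_force'])
print(row(TIP+.08*AX,Rt(-2.2)),row(TIP+.08*AX,Rt(-3.4)))
E
```

```text
8.4 [0.5346 0.0176 0.2133] [ 1.0776  0.4084 -1.3916  2.1921  0.8727  0.5275 -0.1137] 0.060179416459025734 [ 1.1096  0.3394 -0.8359]
[ 0.078  0.403  0.124 -0.123 -0.062  0.002] [ 0.078  0.403  0.124 -1.323 -0.056 -0.036]
```

Emit:
arm_command(increments=[[6, 0.1, 0.4, 0.1, -0.15, -0.06, 0], [6, 0.1, 0.4, 0.1, -0.3, -0.06, -0.03], [6, 0.1, 0.4, 0.1, -0.45, -0.06, -0.03], [6, 0.1, 0.4, 0.1, -0.6, -0.06, -0.03], [6, 0.1, 0.4, 0.1, -0.75, -0.06, -0.03], [6, 0.1, 0.4, 0.1, -0.9, -0.06, -0.03], [6, 0.1, 0.4, 0.1, -1.05, -0.06, -0.04], [6, 0.1, 0.4, 0.1, -1.2, -0.06, -0.04]])

```text
time_s: 9.2
eef_pos: [0.5328, 0.0213, 0.2119]
eef_rot: [-0.514, 0.692, -0.233, -0.45]
wrist_force: [-1.1, -0.4, -0.6]
width: 0.0596
```

```bash
python3 - <<'E'
from h import *
o=get_obs();print(o['time_s'],o['eef_pos'],o['qpos'],o['width'],o['wrist_force'])
print(row(TIP+.08*AX,Rt(-3.4)))
p=capture('wrist');save(p,'w5.png')
T=np.eye(4);T[:3,:3]=Rm(o['eef_rot']);T[:3,3]=o['eef_pos'];E=T@p['mount']
for nm,X in [('tip',TIP),('nut',TIP-.038*AX),('first',TIP-.054*AX)]: print(nm,proj(p,X,E))
for q in['stud_tip','lock_nut','first_nut_top']: print(q,[(r['position'],r['score']) for r in place_of(q,p)])
np.savez('w5.npz',E=E,im=p['image'])
u,v=map(int,proj(p,TIP-.03*AX,E))
im=p['image'][max(0,v-50):v+50,max(0,u-60):u+60]
cv2.imwrite('pics/w5c.png',cv2.resize(im,None,fx=6,fy=6,interpolation=cv2.INTER_CUBIC)[:,:,::-1]);print(u-60,v-50)
E
```

```text
9.2 [0.5328 0.0213 0.2119] [ 1.1212  0.4038 -1.402   2.2303  0.9082  0.4286  1.0622] 0.05964205985599604 [-1.1069 -0.3511 -0.5836]
[ 0.005 -0.042  0.002 -0.13  -0.004  0.007]
tip (np.float64(322.88644175314124), np.float64(218.44709610076245))
nut (np.float64(322.77402101586665), np.float64(202.53502963037474))
first (np.float64(322.7351933765054), np.float64(197.03935335762154))
stud_tip [([0.5703, 0.0299, 0.1485], 0.96)]
lock_nut [([0.592, 0.0335, 0.11], 0.63)]
first_nut_top [([0.6005, 0.0391, 0.0953], 0.59)]
262 155
```

View pics/w5.png

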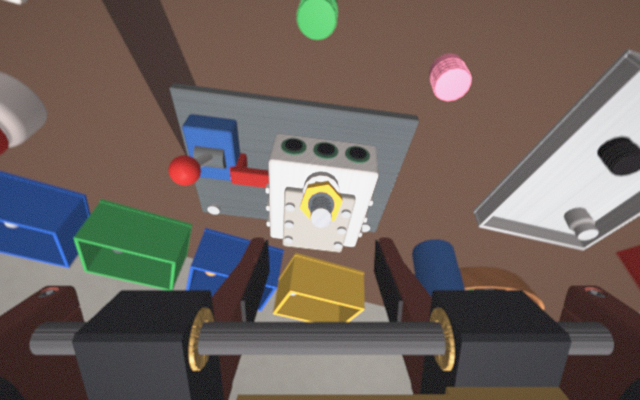

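View pics/w5c.png

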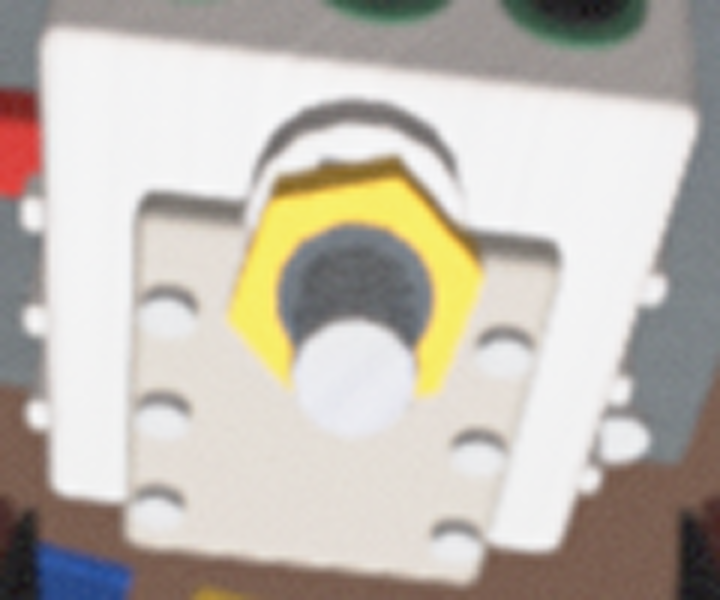

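```bash
python3 - <<'E'
from h import *
d=np.load('w5.npz');E=d['E'];fx=315.3424;cx,cy=321.2367,201.8065
o=get_obs();M=Rm(o['eef_rot'])
cr=np.array([(275,187),(400,165),(485,270),(440,393),(285,390),(230,318)])/6+[262,155]
def bp(uv,dd):
    r=E[:3,:3]@np.array([(uv[0]-cx)/fx,-(uv[1]-cy)/fx,-1]);C=E[:3,3]
    t=AX@(TIP+dd*AX-C)/(AX@r);return C+t*r
for dd in(-.031,-.033):
    X=np.array([bp(c,dd) for c in cr]); ctr=(X[0]+X[3]+X[1]+X[4]+X[2]+X[5])/6
    L=(X-(TIP+dd*AX))@M; print(L*1000, 'ctr',(ctr-TIP-dd*AX)@M*1000)
    L=(X-ctr)@M; r=np.hypot(L[:,1],L[:,2]); th=np.arctan2(L[:,1],L[:,2]); print(r*1000,np.degrees(th)%60)
print('tip',(bp((321.2,218),0)-TIP)@M*1000)
# finger vertical axis
E
```

```text
[[ -0.0792  16.2929 -12.4701]
 [ -0.158   19.5802   4.5731]
 [ -0.0877   4.6954  16.6242]
 [  0.0652 -13.661   10.8232]
 [  0.1342 -13.4502 -11.1404]
 [  0.0805  -2.7416 -18.8214]] ctr [-0.0075  1.786  -1.7352]
[18.0469 18.8794 18.5885 19.9078 17.9052 17.6758] [ 6.5007 10.4798  9.0047  9.1112 58.3133 14.8413]
[[ -0.075   15.75   -12.5574]
 [ -0.1544  19.0635   4.6221]
 [ -0.0835   4.0597  16.7696]
 [  0.0707 -14.4435  10.9221]
 [  0.1402 -14.231  -11.217 ]
 [  0.086   -3.4367 -18.9595]] ctr [-0.0027  1.127  -1.7367]
[18.1912 19.0303 18.7372 20.067  18.0484 17.8172] [ 6.5007 10.4798  9.0047  9.1112 58.3133 14.8413]
tip [ 0.0015  0.3413 -1.2571]
```

Stud tip at (321,218), nut bore at (321,203), nut radius 18.5 mm, so it checks. The axis is about 1.3 mm off my model towards fixture −y, the same as in the first wrist view. The flat normals are at −40° of tool roll.

```bash
cat >> h.py <<'E'
TIP=TIP-.0013*np.array([-s,c,0])
E
python3 - <<'E'
from h import *
o=get_obs();M=Rm(o['eef_rot']);r0=Rt(0)
ph=R.from_matrix(r0.T@M).as_rotvec();print(ph)
print(row(TIP+.06*AX,Rt(-3.97)),row(TIP-.027*AX,Rt(-3.97)))
E
```

```text
[3.0244 0.0114 0.0042]
[ 1.997  0.006 -0.109 -0.711 -0.006  0.006] [10.696  0.07  -0.081 -0.711 -0.006  0.006]
```

Emit:
arm_command(increments=[[5.6, 1, 0, -0.1, -0.14, 0, 0], [5.6, 2, 0, -0.1, -0.28, 0, 0], [5.6, 2, 0, -0.1, -0.42, 0, 0], [5.6, 2, 0, -0.1, -0.56, 0, 0], [5.6, 2, 0, -0.1, -0.7, 0, 0], [5.6, 2, 0, -0.1, -0.7, 0, 0]])

```text
time_s: 10.0
eef_pos: [0.5431, 0.0232, 0.1948]
eef_rot: [-0.251, 0.825, -0.068, -0.502]
wrist_force: [0.4, 0.7, 0.6]
width: 0.0562
```

```bash
python3 - <<'E'
from h import *
o=get_obs();print(o['time_s'],o['eef_pos'],o['qpos'],o['width'],o['wrist_force'])
print(row(TIP-.027*AX,Rt(-3.97)))
p=capture('wrist');
T=np.eye(4);T[:3,:3]=Rm(o['eef_rot']);T[:3,3]=o['eef_pos'];E=T@p['mount']
for nm,X in [('tip',TIP),('nuttop',TIP-.032*AX),('first',TIP-.054*AX)]: print(nm,proj(p,X,E))
im=p['image'][150:270,240:400]
cv2.imwrite('pics/w6c.png',cv2.resize(im,None,fx=5,fy=5,interpolation=cv2.INTER_CUBIC)[:,:,::-1])
E
```

```text
10.0 [0.5431 0.0232 0.1948] [ 1.0637  0.4781 -1.3786  2.227   1.0787  0.4636  1.6015] 0.056246646422359416 [0.4151 0.7191 0.5599]
[ 8.699  0.052  0.056 -0.013 -0.007  0.004]
tip (np.float64(323.4696646174067), np.float64(229.38435745987232))
nuttop (np.float64(323.4746253027767), np.float64(213.3973781314984))
first (np.float64(323.4773788118475), np.float64(204.5235453215106))
```

View pics/w6c.png

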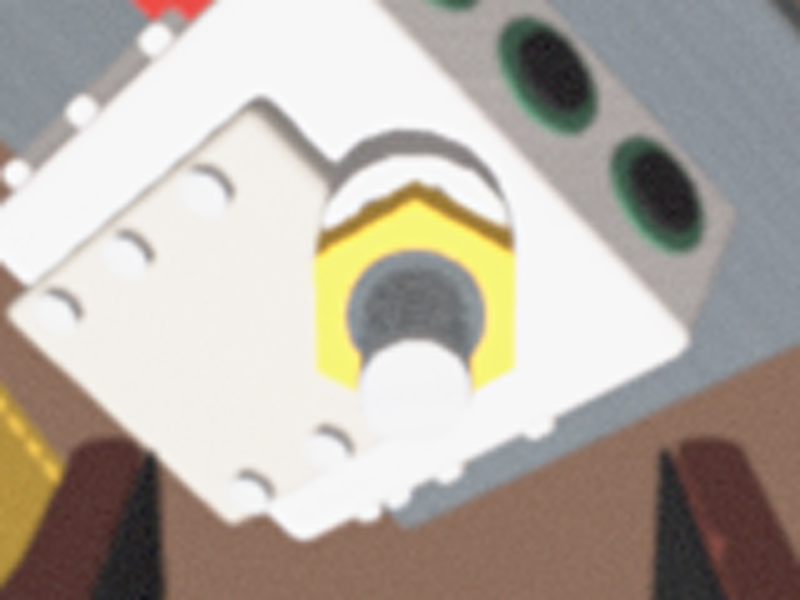

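The flats are parallel to the jaws and centred between the fingers, with the stud tip at crop (415,393). I descend and grip.

Emit:
arm_command(increments=[[5.6, 3, 0, 0.05, 0, 0, 0], [5.6, 6, 0.05, 0.05, 0, 0, 0], [5.6, 8.8, 0.05, 0.05, 0, 0, 0], [5.6, 8.8, 0.05, 0.05, 0, 0, 0], [2.5, 8.8, 0.05, 0.05, 0, 0, 0], [2.5, 8.8, 0.05, 0.05, 0, 0, 0], [2.5, 8.8, 0.05, 0.05, 0, 0, 0]], newtons=25)

```text
time_s: 10.75
eef_pos: [0.5854, 0.035, 0.1197]
eef_rot: [-0.253, 0.825, -0.069, -0.501]
wrist_force: [1.1, -0.3, -0.3]
width: 0.0352
```

```bash
python3 - <<'E'
from h import *
o=get_obs();print(o['time_s'],o['eef_pos'],o['qpos'],o['width'],o['wrist_force'],o['wrist_torque'])
print(row(TIP-.028*AX,Rt(-3.97)))
p=capture('wrist');save(p,'w7.png')
E
```

```text
10.75 [0.5854 0.035  0.1197] [ 0.7438  0.5779 -1.0558  2.2021  1.4631  0.402   1.2373] 0.03521241911762205 [ 1.0526 -0.3182 -0.3396] [0.0291 0.39   0.0219]
[ 0.099  0.006  0.071 -0.018 -0.009  0.004]
```

View pics/w7.png

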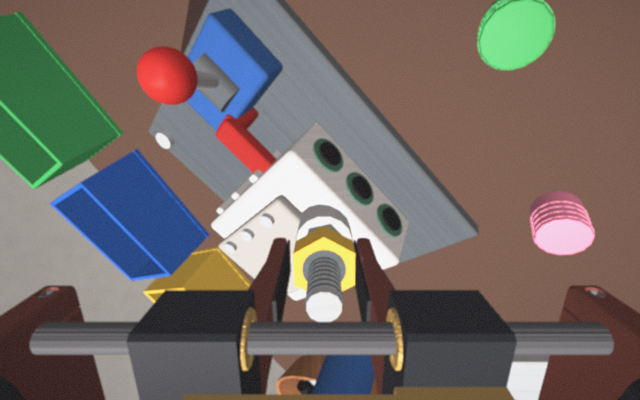

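Emit:
arm_command(increments=[[2.5, 0.1, 0, 0.05, 0, 0, 0], [2.5, 0.1, 0, 0.05, 0, 0, 0], [2.5, 0.1, 0, 0.05, 0.14, 0, 0], [2.5, 0.17, 0, 0.05, 0.28, 0, 0], [2.5, 0.2, 0, 0.05, 0.42, 0, 0], [2.5, 0.24, 0, 0.05, 0.56, 0, 0], [2.5, 0.27, 0, 0.05, 0.7, 0, 0], [2.5, 0.3, 0, 0.05, 0.84, 0, 0]], newtons=25)

```text
time_s: 11.6
eef_pos: [0.5856, 0.036, 0.1172]
eef_rot: [-0.569, 0.648, -0.268, -0.429]
wrist_force: [-4.9, -0.9, 5.6]
width: 0.032
```

```bash
python3 - <<'E'
from h import *
o=get_obs();print(o['time_s'],o['eef_pos'],o['qpos'],o['width'],o['wrist_force'],o['wrist_torque'])
print(row(TIP-.030*AX,Rt(-3.13)), row(TIP-.030*AX,Rt(-3.13))[:3])
p=capture('wrist');save(p,'w8.png')
E
```

```text
11.6 [0.5856 0.036  0.1172] [ 0.7465  0.5899 -1.0642  2.2024  1.4819  0.4127  0.377 ] 0.03204560991294074 [-4.93   -0.9438  5.6382] [-0.148   0.5073 -0.0453]
[ 0.059 -0.027 -0.044 -0.023 -0.003  0.009] [ 0.059 -0.027 -0.044]
```

View pics/w8.png

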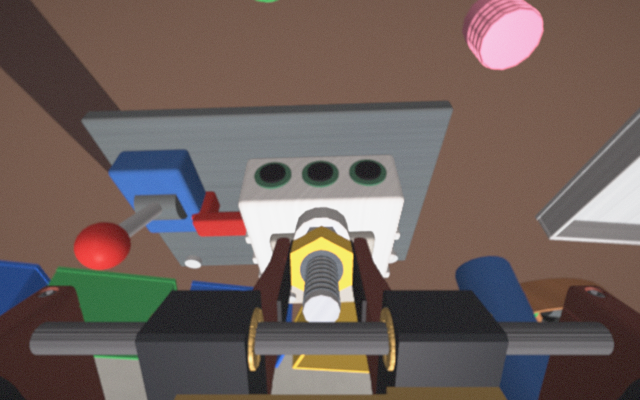

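The nut is gripped at 32.0 mm and its flats turn with the fingers. I continue running it down.

Emit:
arm_command(increments=[[2.5, 0.0, 0, -0.02, 0.14, 0, 0], [2.5, 0.04, 0, -0.02, 0.28, 0, 0], [2.5, 0.07, 0, -0.02, 0.42, 0, 0], [2.5, 0.1, 0, -0.02, 0.56, 0, 0], [2.5, 0.14, 0, -0.02, 0.7, 0, 0], [2.5, 0.18, 0, -0.02, 0.84, 0, 0], [2.5, 0.21, 0, -0.02, 0.98, 0, 0], [2.5, 0.25, 0, -0.02, 1.12, 0, 0]])

```text
time_s: 12.45
eef_pos: [0.5868, 0.0361, 0.115]
eef_rot: [0.828, -0.241, 0.457, 0.218]
wrist_force: [2.4, 1.4, -4.6]
width: 0.0314
```

```bash
python3 - <<'E'
from h import *
o=get_obs();print(o['time_s'],o['eef_pos'],o['qpos'],o['width'],o['wrist_force'],o['wrist_torque'], 'along', o['wrist_force']@AX, o['wrist_torque']@AX)
print(row(TIP-.032*AX,Rt(-2.01)))
E
```

```text
12.45 [0.5868 0.0361 0.115 ] [ 0.7609  0.6115 -1.0875  2.2001  1.4992  0.4347 -0.7635] 0.03139056445906992 [ 2.3863  1.4361 -4.5967] [0.1127 0.5335 0.1413] along -5.327762117836207 -0.006688031813181556
[ 0.013 -0.035  0.018 -0.038  0.007  0.006]
```

Emit:
arm_command(increments=[[2.5, 0.06, 0, 0, 0.14, 0, 0], [2.5, 0.1, 0, 0, 0.28, 0, 0], [2.5, 0.13, 0, 0, 0.42, 0, 0], [2.5, 0.17, 0, 0, 0.56, 0, 0], [2.5, 0.2, 0, 0, 0.7, 0, 0], [2.5, 0.23, 0, 0, 0.84, 0, 0], [2.5, 0.26, 0, 0, 0.98, 0, 0], [2.5, 0.29, 0, 0, 1.12, 0, 0]], newtons=40)

```text
time_s: 13.25
eef_pos: [0.5877, 0.0366, 0.1134]
eef_rot: [0.83, 0.236, 0.502, -0.059]
wrist_force: [-10.3, -6.1, 10.7]
width: 0.033
```

```bash
python3 - <<'E'
from h import *
o=get_obs();print(o['time_s'],o['eef_pos'],o['qpos'],o['width'],o['wrist_force'],o['wrist_torque'], 'along', o['wrist_force']@AX, o['wrist_torque']@AX)
print(row(TIP-.035*AX,Rt(-.89)))
p=capture('wrist');save(p,'w9.png')
E
```

```text
13.25 [0.5877 0.0366 0.1134] [ 0.7837  0.6421 -1.1266  2.1987  1.5221  0.4716 -1.8931] 0.03298555132127612 [-10.2968  -6.0637  10.6704] [-1.4953  1.0869  0.8838] along 15.034011096211957 1.3300705706322022
[ 0.12  -0.019  0.049 -0.039  0.01  -0.004]
```

View pics/w9.png

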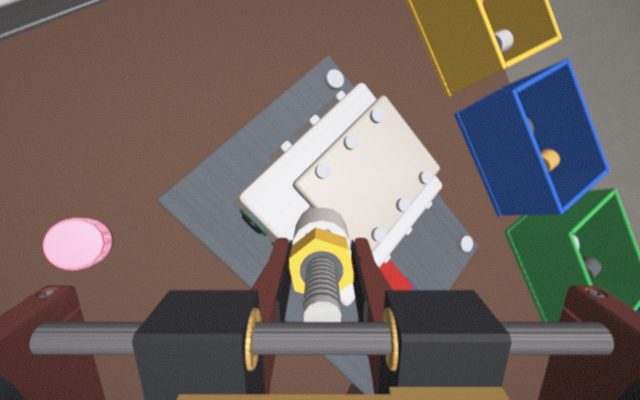

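Emit:
arm_command(increments=[[2.5, 0, 0, 0, 0.04, 0, 0], [2.5, 0, 0, 0, 0.08, 0, 0], [2.5, 0, 0, 0, 0.08, 0, 0]], newtons=60)

```text
time_s: 13.6
eef_pos: [0.588, 0.0376, 0.1143]
eef_rot: [0.819, 0.272, 0.499, -0.079]
wrist_force: [0.6, 1.9, 1.3]
width: 0.0334
```

```bash
python3 - <<'E'
from h import *
o=get_obs();print(o['time_s'],o['eef_pos'],o['qpos'],o['width'],o['wrist_force'],o['wrist_torque'], 'along', o['wrist_force']@AX, o['wrist_torque']@AX)
print(row(TIP-.035*AX,Rt(-.89)))
p=capture('wrist');
im=p['image'][190:320,240:400]
cv2.imwrite('pics/w10c.png',cv2.resize(im,None,fx=4.5,fy=4.5,interpolation=cv2.INTER_CUBIC)[:,:,::-1])
E
```

```text
13.6 [0.588  0.0376 0.1143] [ 0.786   0.6433 -1.1312  2.1987  1.5239  0.4729 -1.9795] 0.033414701496605276 [0.6061 1.8695 1.3129] [-0.2284  0.2093  1.274 ] along 0.5833411676255675 1.1834914218031374
[ 0.168 -0.136  0.052 -0.124  0.01  -0.007]
```

View pics/w10c.png

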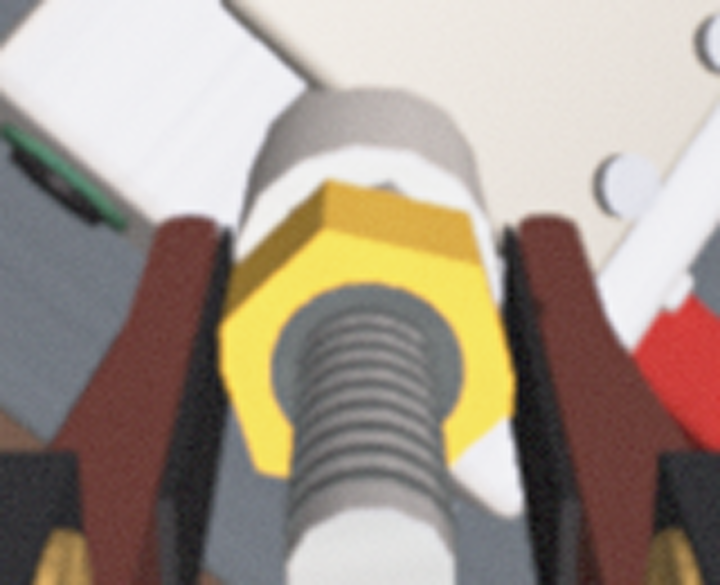

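The nut has stopped: the fingers turned about 15° past its flats with 1.2–1.3 N·m on the wrist against the 0.13 N·m that tightening needs, so it is at the stop. I let go and back off.

Emit:
arm_command(increments=[[5.6, 0, 0, 0, -0.05, 0, 0], [5.6, 0, 0, 0, -0.05, 0, 0], [5.6, 0, 0, 0, -0.05, 0, 0], [5.6, 0, 0, 0, -0.05, 0, 0], [5.6, -3, 0, 0, -0.05, 0, 0], [5.6, -6.5, 0, 0, -0.05, 0, 0], [5.6, -9.5, 0, 0, -0.05, 0, 0], [5.6, -9.5, 0, 0, -0.05, 0, 0]], newtons=10)

```text
time_s: 14.45
eef_pos: [0.5415, 0.0226, 0.198]
eef_rot: [0.827, 0.251, 0.499, -0.068]
wrist_force: [0.1, -0.9, -0.2]
width: 0.0557
```

```bash
python3 - <<'E'
from h import *
o=get_obs();print(o['time_s'],o['eef_pos'],o['qpos'],o['width'],o['wrist_force'])
p=capture('wrist')
T=np.eye(4);T[:3,:3]=Rm(o['eef_rot']);T[:3,3]=o['eef_pos'];E=T@p['mount']
np.savez('w11.npz',E=E,im=p['image'])
for nm,X in [('tip',TIP),('nuttop',TIP-.038*AX),('first',TIP-.054*AX)]: print(nm,proj(p,X,E))
im=p['image'][150:270,240:400]
cv2.imwrite('pics/w11c.png',cv2.resize(im,None,fx=5,fy=5,interpolation=cv2.INTER_CUBIC)[:,:,::-1])
p=capture('scene');save(p,'s3.png')
cv2.imwrite('pics/s3c.png',cv2.resize(p['image'][170:270,270:390],None,fx=6,fy=6,interpolation=cv2.INTER_CUBIC)[:,:,::-1])
for q in['clamp_lever_tip']: print(q,[(r['position'],r['score']) for r in place_of(q,p)])
E
```

```text
14.45 [0.5415 0.0226 0.198 ] [ 1.0727  0.4615 -1.3805  2.2319  1.0677  0.4503 -1.535 ] 0.055743125873705175 [ 0.0958 -0.9393 -0.2344]
tip (np.float64(318.2803335464705), np.float64(228.59061153437628))
nuttop (np.float64(318.056957545551), np.float64(210.9199686430347))
first (np.float64(317.9808432425735), np.float64(204.89878166994785))
clamp_lever_tip [([0.6215, -0.08, 0.0958], 0.76), ([0.5728, 0.0298, 0.1457], 0.67)]
```

View pics/w11c.png

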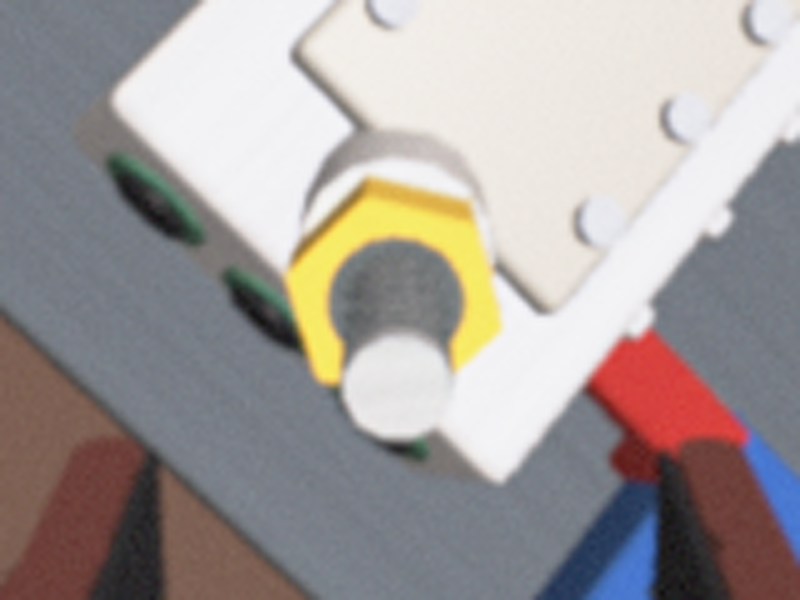

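View pics/s3c.png

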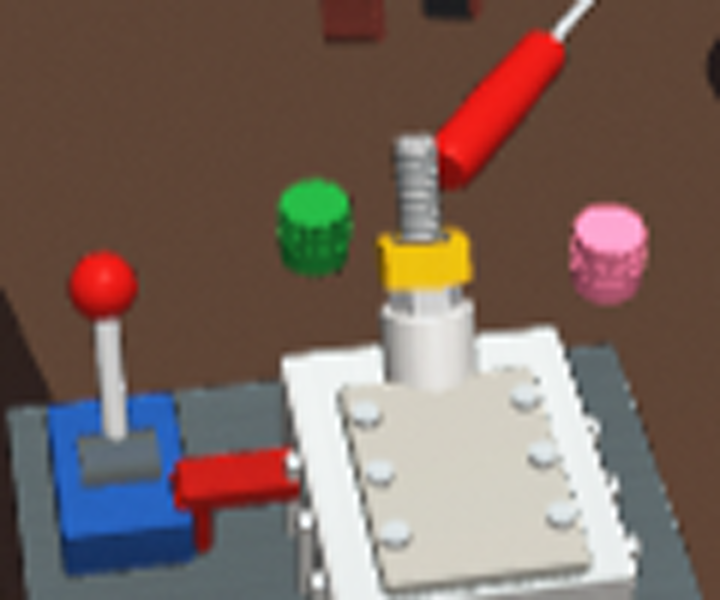

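The bore centre is at row 210, against 211 predicted for the nut all the way down, and in s3c the nut sits directly on the first nut. Now the lever.

```bash
python3 - <<'E'
from ik import *
B=np.array([.6205,-.0797,.0955]);fxd=np.array([c,s,0]);fy=np.array([-s,c,0])
for nm,ph in(('A',0),('B',-1.57)):
  for dx in(-.05,.04):
    print(nm,dx);P=B+dx*fxd;P[2]=.104;scan(P,Rt(ph,0.),[-1.4,-1.05,-.7,0])
P1=B-.055*fxd;P1[2]=.19
print(P1,row(P1,Rt(-1.57,0.)))
E
```

```text
A -0.05
[ 0.9329  1.0326 -1.4     1.9026  1.094   1.2609 -2.123 ] OK
[ 0.8034  0.7516 -1.05    1.9026  0.7958  0.9774 -1.8969] OK
[ 0.5918  0.593  -0.7     1.9026  0.5092  0.8309 -1.6543] OK
[ 0.074   0.4931  0.      1.9026 -0.      0.7459 -1.2024] OK
A 0.04
[ 0.7844  1.1275 -1.4     1.6999  1.1433  1.3618 -2.1078] OK
[ 0.6741  0.8692 -1.05    1.6999  0.8423  1.0928 -1.9225] OK
[ 0.4873  0.7097 -0.7     1.6999  0.5478  0.9374 -1.7042] OK
[ 0.0152  0.6026  0.      1.6999  0.      0.8391 -1.2612] OK
B -0.05
[ 0.9329  1.0326 -1.4     1.9026  1.094   1.2609 -0.553 ] OK
[ 0.8034  0.7516 -1.05    1.9026  0.7958  0.9774 -0.3269] OK
[ 0.5918  0.593  -0.7     1.9026  0.5092  0.8309 -0.0843] OK
[ 0.074   0.4931  0.      1.9026 -0.      0.7459  0.3676] OK
B 0.04
[ 0.7844  1.1275 -1.4     1.6999  1.1433  1.3618 -0.5378] OK
[ 0.6741  0.8692 -1.05    1.6999  0.8423  1.0928 -0.3525] OK
[ 0.4873  0.7097 -0.7     1.6999  0.5478  0.9374 -0.1342] OK
[ 0.0152  0.6026  0.      1.6999 -0.      0.8391  0.3088] OK
[ 0.5677 -0.0952  0.19  ] [ 0.076 -9.497  7.594 -0.737  0.51  -0.2  ]
```

Emit:
arm_command(increments=[[0, 0, -9.5, 7.6, -0.74, 0.51, -0.2], [0, 0, -9.5, 7.6, -0.74, 0.51, -0.2], [0, 0, -9.5, 7.6, -0.74, 0.51, -0.2], [0, 0, -9.5, 7.6, -0.74, 0.51, -0.2], [0, 0, -9.5, 7.6, -0.74, 0.51, -0.2], [0, 0, -9.5, 7.6, -0.74, 0.51, -0.2], [0, 0, -9.5, 7.6, -0.74, 0.51, -0.2], [0, 0, -9.5, 7.6, -0.74, 0.51, -0.2]])

```text
time_s: 15.4
eef_pos: [0.5687, -0.0938, 0.1889]
eef_rot: [0.698, -0.103, 0.701, 0.102]
wrist_force: [0.2, 0.3, 0.3]
width: 0.0004
```

```bash
python3 - <<'E'
from h import *
o=get_obs();print(o['time_s'],o['eef_pos'],o['qpos'],o['width'])
B=np.array([.6205,-.0797,.0955]);fxd=np.array([c,s,0])
P=B-.055*fxd;P[2]=.104
print(row(P,Rt(-1.57,0.)));print(row(P+.08*fxd,Rt(-1.57,0.)))
p=capture('wrist');save(p,'w12.png')
print([(r['position'],r['score']) for r in place_of('clamp_lever_tip',p)])
E
```

```text
15.4 [ 0.5687 -0.0938  0.1889] [ 0.9478  0.7657 -1.3205  1.7925  0.7896  1.2424 -0.3077] 0.000436938442438138
[ 8.488 -0.099 -0.103  0.008 -0.004  0.001]
[ 8.459 -0.156  7.897  0.008 -0.004  0.001]
[([0.6185, -0.0829, 0.0917], 0.57)]
```

View pics/w12.png

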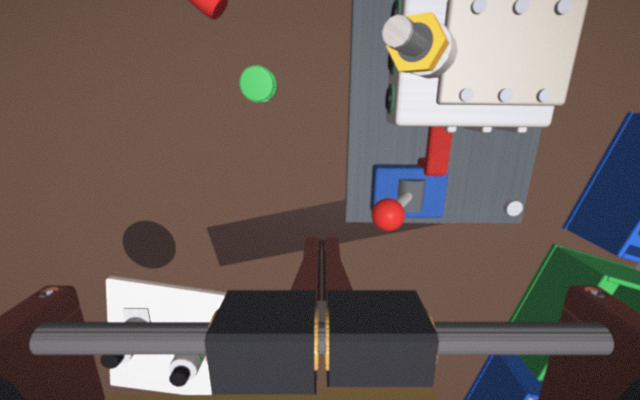

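The ball is at (388,214), right of the closed fingers, with the lever clear to the right (+x of the fixture). I descend behind it and push.

Emit:
arm_command(increments=[[0, 4.5, -0.1, -0.1, 0, 0, 0], [0, 8.5, -0.1, -0.1, 0, 0, 0], [0, 8.5, -0.1, 1.5, 0, 0, 0], [0, 8.5, -0.1, 3, 0, 0, 0], [0, 8.5, -0.1, 4.4, 0, 0, 0], [0, 8.5, -0.1, 5.8, 0, 0, 0], [0, 8.5, -0.1, 7.2, 0, 0, 0], [0, 8.5, -0.1, 8.4, 0, 0, 0]])

```text
time_s: 16.3
eef_pos: [0.6491, -0.0703, 0.1023]
eef_rot: [0.699, -0.102, 0.701, 0.101]
wrist_force: [-1.6, -0.5, -1.4]
width: 0.0006
```

```bash
python3 - <<'E'
from h import *
o=get_obs();print(o['time_s'],o['eef_pos'],o['qpos'],o['wrist_force'])
p=capture('wrist');save(p,'w13.png')
B=np.array([.6205,-.0797,.0955]);fxd=np.array([c,s,0]);print((o['eef_pos']-B)@fxd)
print([(r['position'],r['score']) for r in place_of('clamp_lever_tip',p)])
E
```

```text
16.3 [ 0.6491 -0.0703  0.1023] [ 0.7474  0.9262 -1.1715  1.6675  0.9134  1.1977 -0.3671] [-1.6478 -0.54   -1.3536]
0.030099344106436637
[([0.67, -0.0649, 0.0995], 0.67)]
```

View pics/w13.png

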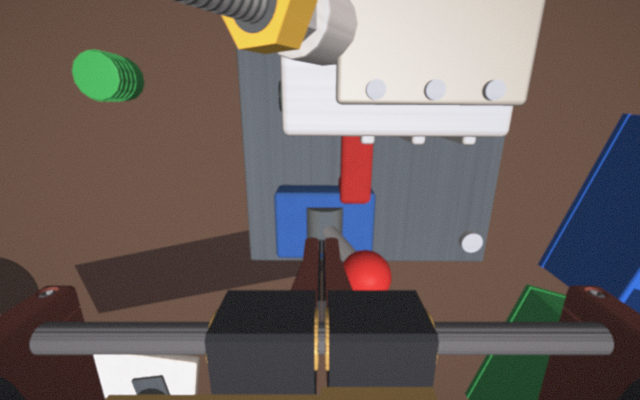

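Pushing works: the ball at (365,275) has moved over by about 52 mm of 67. I push on to the stop.

Emit:
arm_command(increments=[[0, 0, 0, 0.6, 0, 0, 0], [0, 0, 0, 1.1, 0, 0, 0], [0, 0, 0, 1.5, 0, 0, 0]])

```text
time_s: 16.7
eef_pos: [0.6622, -0.0661, 0.1022]
eef_rot: [0.697, -0.102, 0.702, 0.101]
wrist_force: [-16.9, -4.4, 9.0]
width: 0.0005
```

```bash
python3 - <<'E'
from h import *
o=get_obs();print(o['time_s'],o['eef_pos'],o['wrist_force'])
p=capture('wrist');save(p,'w14.png')
B=np.array([.6205,-.0797,.0955]);fxd=np.array([c,s,0]);print((o['eef_pos']-B)@fxd)
print([(r['position'],r['score']) for r in place_of('clamp_lever_tip',p)])
E
```

```text
16.7 [ 0.6622 -0.0661  0.1022] [-16.9091  -4.3577   9.0376]
0.04380897197431093
[([0.685, -0.0638, 0.0936], 0.61)]
```

The force rose to 17 N and the ball moved 66 mm, so the lever is at its stop. I back off and up.

Emit:
arm_command(increments=[[0, 0, 0, -2, 0, 0, 0], [0, 0, 0, -4, 0, 0, 0], [0, -4, 0, -4, 0, 0, 0], [0, -8, 0, -6, 0, 0, 0], [0, -12, 0, -10, 0, 0, 0], [3, -14, 0, -14, 0, 0, 0], [3, -14, 0, -14, 0, 0, 0], [3, -14, 0, -14, 0, 0, 0]])

```text
time_s: 17.6
eef_pos: [0.5288, -0.1068, 0.2441]
eef_rot: [0.698, -0.103, 0.702, 0.1]
wrist_force: [0.1, -0.2, -0.2]
width: 0.0206
```

```bash
python3 - <<'E'
from h import *
o=get_obs();print(o['time_s'],o['eef_pos'],o['wrist_force'])
for n in('scene','top'):
    p=capture(n);save(p,n+'_end.png')
    for q in['clamp_lever_tip','lock_nut','cap','spray_can','grease_jar','solenoid0']: print(n,q,[(np.round(r['position'],3).tolist(),round(r['score'],2)) for r in place_of(q,p)])
    if n=='scene':cv2.imwrite('pics/s4c.png',cv2.resize(p['image'][170:290,260:400],None,fx=5,fy=5,interpolation=cv2.INTER_CUBIC)[:,:,::-1])
E
```

```text
17.6 [ 0.5288 -0.1068  0.2441] [ 0.0633 -0.1725 -0.2496]
scene clamp_lever_tip [([0.615, 0.042, -0.001], 0.61), ([0.684, -0.058, 0.096], 0.59), ([0.479, -0.337, -0.003], 0.55)]
scene lock_nut [([0.591, 0.041, 0.102], 0.57), ([0.548, -0.294, 0.008], 0.48)]
scene cap [([0.503, 0.33, 0.001], 0.73), ([0.478, 0.322, 0.033], 0.68), ([0.615, 0.044, 0.0], 0.52), ([0.486, -0.014, 0.032], 0.42)]
scene spray_can [([0.727, 0.276, 0.0], 0.85)]
scene grease_jar [([0.696, -0.287, -0.002], 0.64), ([0.601, 0.04, 0.097], 0.62)]
scene solenoid0 [([0.547, -0.294, 0.01], 0.9), ([0.48, -0.329, 0.011], 0.55), ([0.407, -0.32, 0.012], 0.54)]
top clamp_lever_tip []
top lock_nut [([0.592, 0.038, 0.105], 0.47)]
top cap [([0.478, 0.323, 0.03], 0.5), ([0.488, 0.11, 0.032], 0.44), ([0.485, -0.017, 0.029], 0.42)]
top spray_can [([0.734, 0.279, 0.001], 0.57)]
top grease_jar [([0.698, -0.292, 0.002], 0.92)]
top solenoid0 []
```

View pics/scene_end.png

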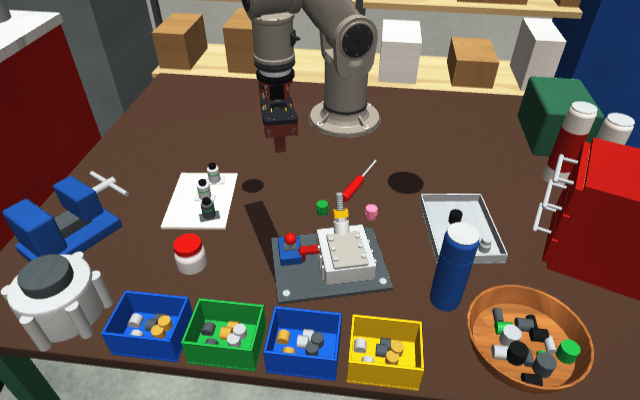

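View pics/s4c.png

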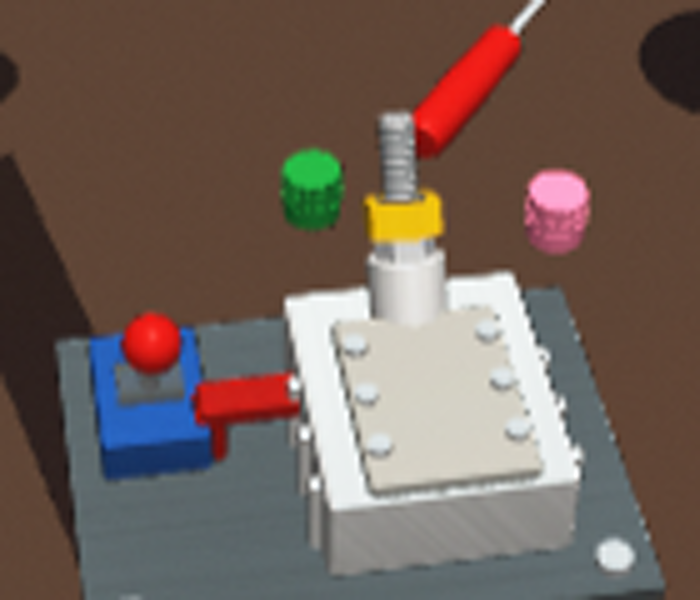

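```bash
python3 -c "
from cell import *
print(sign_off())"
```

```text
the job is handed in; nothing more can be done
None
```

I handed the job in at about 18 s of the 72 s. The cap is in the tray, the lock nut is tightened home and the clamp lever is fully over. `sign_off` gives no verdict, so the results below are my own checks.

- **Cap:** It stands in the tray at about (0.478, 0.322), with its top at about 31 mm. The fingers have let go of it.
- **Lock nut:** I turned it clockwise about 3 rad in one grip until it stalled. The wrist carried about 1.2–1.3 N·m there, against the 0.13 N·m tightening needs, and the fingers slipped about 15° past the flats. The nut's height fits fully down: I measured 102–105 mm against an expected 103 mm. I could not read the tightening angle directly, so "hard home" rests on the stall and the torque.
- **Clamp lever:** I pushed it to its stop, where the force rose to 17 N. The ball moved about 66 mm of the expected 67 mm.
- **Bystanders:** The spray can, grease jar and solenoids are where they were at the start. The last top view reported no solenoids and no lever ball, but the scene view shows them all in place.
- **Gripper at the end:** It is clear of everything, with the wrist force at about 0.

On the cap grasp, joint 6 sat at its 0.17 rad limit, so the gripper was about 6 mm off target. The 3 mm play in the cap and the finger opening took that up, and the cap came off cleanly.

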